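# Change the arbor of the spindle moulder

## Robot

A 7-joint arm with a two-finger parallel gripper is mounted at the origin on the work surface. World frame = base frame: x ahead of the robot, y to its left, z up, the work surface at z = 0. Lengths are in m, angles in rad, forces in N, time in s.
With the tool pointing down it reaches from about 0.4 to 0.85 m from the base axis. Payload 4.5 kg.
Tool frame: the origin (TCP) lies midway between the tips of the shut fingers; the grasp point (between the pads) lies r.grasp_offset behind it (r.grasp_offset is the distance from the TCP to the grasp point, in m); z points along the fingers, y is the line along which they close (so a half turn about z gives the same grasp; the last joint's range is limited). The gripper opens to 85 mm and grips with 20 to 120 N. Pads are 22 mm wide; open, the fingers measure 114 mm over their backs; the gripper's body (76 mm by 85 mm) begins 54 mm behind the grasp point. The pads swing forward as they close: fully open they stand 13 mm farther back than shut.
Start: joints at [-1.098, 0.689, -0.195, 1.565, 0.157, 0.902, -0.215], TCP at [0.266, 0.566, 0.231] pointing down, gripper open.
Joint ranges: [-3.01, 3.01], [-0.46, 2.08], [-1.47, 1.51], [0.13, 2.56], [-1, 4.14], [0.04, 2.09], [-2.66, 2.66]. Speed limits (rad/s): [2.57, 2.57, 3.14, 3.14, 3.14, 3.14, 3.14].

## Interface

Orientations are given as a unit quaternion [w, x, y, z].
In Python, from workcell import r, cams gives the robot as it stands (r), with the cameras (cams).
- The arm moves only by the shell command python3 nudge.py 'ROWS' [FORCE]. ROWS is a JSON list of rows, 1 to 5 of them, each an object with the fields finger_gap (the finger opening in m), trans (a list: dx, dy, dz in parts of the range, where 1.0 means 0.2 m), r (a list: a rotation vector rx, ry, rz in parts of the range, where 1.0 means pi rad); a field left out counts as zero (the opening has to be given); each row shifts and turns the commanded pose from where the row before left it, along the tool's axes as they then stand; what a row does not reach is not made up. A row lasts 1/12 s, in which the tool goes at most 0.0417 m and 0.125 rad, less where a joint would pass 70% of its speed; a pose out of reach is approached as far as the arm can. The fingers move at their own pace and stop on an object; FORCE is the grip in N (left out, the last holds). Time passes only in rows, so rows that do not move let the fingers close. It prints the time, the measured TCP pose, the force, the opening and the grip force at its end. Input that does not fit is refused with a message, and nothing moves.
- r.get_obs(): the state, without advancing time (a new reading comes with each control period).
- cams.get_image(name): name is "side" or "top"; returns a dict with "frame" (400x640x3 uint8, red, green, blue), "fx", "fy", "cx", "cy" (pixels), "cam_to_world" (4x4, takes a point from camera to world coordinates). Camera axes: x right, y up, looking along -z (the intrinsics and any distortion apply to the point x, -y, -z); pixel columns grow to the right and rows downward; lengths in m; the calibration is good to about 2 mm. A picture is of the moment at which its call begins. There is no depth.
- r.close_job(): hands the job in; it is judged then, once.
The state is a dict: "clock": time; "joint_positions": joint angles; "joint_velocities": joint speeds; "joint_efforts": joint torques, N m; "tool_pos": TCP position; "tcp_rot": TCP orientation; "ft_force": force on the tool from outside, world axes, zero at the start; "torque": the same for the moment, N m; "finger_gap": finger opening in m; "grip_force": force on a finger pad.
Only numpy, scipy, OpenCV 4.12 (cv2) and the standard library are available. Lean on these libraries where they do the work, as an engineer would, in place of code of your own. Each camera call takes 0.05 s, during which the arm holds its last target. There are 200 camera calls.

## Task

Look which cutter block lies in the yellow job tray and take from the rack the arbor that fits its bore: the thick arbor for the large blue block, the thin arbor for the small red block. Set its shank into the spindle nose, turn it under a push until the key slips into the keyway, without forcing it, and push it down until its flange sits flat on the nose. Finish still gripping the arbor and pressing it down firmly, with a good push on top of its own weight, so that a mate can tighten the drawbar from below; leave the other arbor, both cutter blocks and the spanner as they lie.

Things in the scene. Friction and masses are not known exactly. Their poses are not given: they have to be found in the camera images.
- nose: Spindle nose: upright steel hub fixed on the table (locked, it does not turn or give), 64 mm outside diameter, 48 mm high, bore 30 mm through its full height, one keyway beside the bore, open at the top. Flat rings 210 mm across, 2 mm thick, lie round its foot. Origin on the axis at table height; x axis points to the keyway (start: within 0.7 rad of world +x).
- nose_face (a point): Point on the nose's axis at its top face, 48 mm above the table. With its key out of line an arbor enters 14 mm here and stops on the key; home, it is 40 mm in, its flange on this face and its origin 8 mm above the table.
- rack: Fixed plywood arbor rack, 110 x 250 mm, 60 mm high: a 16 mm shelf on two end cheeks, with two 40 mm holes 60 mm either side of its middle along its y axis. An arbor hangs upright in each by its flange; which hole holds which varies. Origin at its middle at table height.
- arbor_thick: Thick arbor. Steel, about 0.85 kg, 144 mm long. Origin at the centre of the shank's lower end, z up, x towards the key. Shank: 28 mm diameter, 40 mm long, lowest 5 mm tapering to 21 mm. Flange: 56 mm diameter, 40 to 50 mm above the origin, yellow mark on top in line with the key. Then smooth shaft, 30 mm diameter, up to 138 mm, and a 6 mm stub. Starts in the rack, key within 0.75 rad of world +x.
- arbor_thick_flange (a point): Centre of the underside of the thick arbor's flange, 40 mm above its origin.
- arbor_thin: Thin arbor. Steel, about 0.6 kg, 144 mm long. Origin at the centre of the shank's lower end, z up, x towards the key. Shank: 28 mm diameter, 40 mm long, lowest 5 mm tapering to 21 mm. Flange: 56 mm diameter, 40 to 50 mm above the origin, yellow mark on top in line with the key. Then smooth shaft, 20 mm diameter, up to 138 mm, and a 6 mm stub. Starts in the rack, key within 0.75 rad of world +x.
- arbor_thin_flange (a point): Centre of the underside of the thin arbor's flange, 40 mm above its origin.
- job_tray: Fixed yellow plastic tray, 145 x 145 x 16 mm, floor 6 mm thick; the cutter block for the next job lies in it. Origin at its middle at table height.
- cutter_box: Fixed open wooden box, 150 x 150 x 30 mm, grey floor 6 mm thick, where the cutter block not in use lies. Origin at its middle at table height.
- cutter_big: Large blue cutter block, 104 mm diameter, 47 mm high, 31 mm bore for the thick arbor. Origin at the centre of its underside. It lies in the job tray or in the wooden box.
- cutter_small: Small red cutter block, 74 mm diameter, 36 mm high, 21 mm bore for the thin arbor. Origin at the centre of its underside. It lies in the job tray or in the wooden box.
- spanner: Loose steel spanner, 220 mm long, lying flat on the table beyond the nose. Origin near its middle.
- nose_keyway (a point): Middle of the keyway's mouth in the nose's top face, 17.5 mm from the axis. The keyway is 10 mm wide, reaches out to 20.5 mm from the axis and runs down the whole bore, with square edges.
- arbor_thick_grip (a point): Point on the thick arbor's axis on its smooth shaft, 110 mm above its origin: the place to grip, from above, any way round.
- arbor_thick_key (a point): Middle of the outer face of the thick arbor's brass key, 18 mm from the axis, 25 mm above the origin; the key is 8 mm wide and runs from 14 to 36 mm above the origin.
- arbor_thin_grip (a point): Point on the thin arbor's axis on its smooth shaft, 110 mm above its origin: the place to grip, from above, any way round.
- arbor_thin_key (a point): Middle of the outer face of the thin arbor's brass key, 18 mm from the axis, 25 mm above the origin; the key is 8 mm wide and runs from 14 to 36 mm above the origin.

How it is judged:
On the way:
1. the arbor that fits the cutter block in the job tray is gripped and lifted clear of the rack (((horizontal distance between cutter_big and job_tray below 0.05 m and height (world z) of arbor_thick above 0.062 m and contact force between the fingers and arbor_thick above 1 N) or (horizontal distance between cutter_small and job_tray below 0.05 m and height (world z) of arbor_thin above 0.062 m and contact force between the fingers and arbor_thin above 1 N))), for 0.1 s.
At the end, for the whole second after the job is handed in: The matching arbor is home in the nose: flange within 3 mm of its top face and axis, key in line within 0.2 rad, upright within 0.05 rad; the fingers grip it (over 3 N) and press it down: arbor on nose over 13 N (thick) or 10 N (thin); weight alone gives at most 9.2 or 6.5 N (((horizontal distance between cutter_big and job_tray below 0.05 m and horizontal distance between arbor_thick_flange and nose_face below 0.003 m and z of arbor_thick_flange in the frame of nose_face below 0.003 m and angle between the x axis of arbor_thick and the x axis of nose, either way round below 0.2 rad and angle between arbor_thick's own z axis and vertical below 0.05 rad and contact force between arbor_thick and nose above 13 N and contact force between the fingers and arbor_thick above 3 N) or (horizontal distance between cutter_small and job_tray below 0.05 m and horizontal distance between arbor_thin_flange and nose_face below 0.003 m and z of arbor_thin_flange in the frame of nose_face below 0.003 m and angle between the x axis of arbor_thin and the x axis of nose, either way round below 0.2 rad and angle between arbor_thin's own z axis and vertical below 0.05 rad and contact force between arbor_thin and nose above 10 N and contact force between the fingers and arbor_thin above 3 N))); the arm keeps its last pose, push and grip.
It fails at once if the arbor that does not fit the cutter block in the job tray is taken or knocked about ((horizontal distance between cutter_big and job_tray below 0.05 m and distance of arbor_thin from where it was at the start of the episode above 0.02 m) or (horizontal distance between cutter_small and job_tray below 0.05 m and distance of arbor_thick from where it was at the start of the episode above 0.02 m)).
It fails at once if a cutter block or the spanner is moved by more than 20 mm (distance of any of cutter_big, cutter_small, spanner from where it was at the start of the episode above 0.02 m).
It fails at once if the arbor is forced: it bears on the nose with more than 100 N (contact force between any of arbor_thick, arbor_thin and nose above 100 N).
It also fails if it takes over 40 s, if anything falls off the work surface, if the arm or the gripper's body presses on something with over 40 N, if the wrist force passes 120 N, or if a joint passes its speed limit or range.

## Working session

There is one attempt and no reset: what is moved stays moved. The work goes in short steps, Python scripts to look and compute and a shell command to move; the robot and the scene stay as the last step left them, time stands still between calls to the robot, and variables do not carry over. Pictures are saved under pics/ and viewed, at most 10 in all, crops included, and the job is handed in when it is done.

```bash
mkdir -p pics; ls
python3 - <<'E'
from workcell import r, cams
import cv2
for n in("top","side"):
    i=cams.get_image(n); cv2.imwrite(f"pics/{n}0.png",i["frame"][:,:,::-1]); print(n,i["fx"],i["fy"],i["cx"],i["cy"],i["cam_to_world"],[k for k in i])
print(r.get_obs(),r.grasp_offset)
E
```

```text
nudge.py
pics
workcell.py
top 506.9182099073941 506.9182099073941 311.32520015363644 196.3475116038858 [[ 0.01247103  0.97722491 -0.21183945  0.27865872]
 [-0.99990039  0.0107874  -0.00910155  0.00637398]
 [-0.00660907  0.21193186  0.9772621   1.56934247]
 [ 0.          0.          0.          1.        ]] ['frame', 'fx', 'fy', 'cx', 'cy', 'cam_to_world']
side 361.33537999776996 361.33537999776996 315.9124837585887 200.88412169539998 [[ 0.82670498  0.43454469 -0.35739304  0.21727874]
 [-0.56245689  0.62228118 -0.54443401 -0.5575379 ]
 [-0.01418194  0.65110448  0.7588556   0.87554991]
 [ 0.          0.          0.          1.        ]] ['frame', 'fx', 'fy', 'cx', 'cy', 'cam_to_world']
{'clock': 0.1, 'joint_positions': array([-1.09821227,  0.68991397, -0.19453442,  1.56623756,  0.15730301,
        0.90247572, -0.21509893]), 'joint_velocities': array([ 6.30690358e-04, -1.52848488e-03, -2.17331314e-03, -1.52444951e-03,
        1.10512097e-03,  2.03829217e-05, -1.44161514e-04]), 'joint_efforts': array([-3.39717510e-03, -5.40605700e+01, -1.27165284e+00, -1.58988369e+01,
        9.37995210e-03,  4.38479139e-03, -7.47242268e-06]), 'tool_pos': array([0.26531267, 0.56525777, 0.2305566 ]), 'tcp_rot': array([-1.25471596e-04,  2.17592269e-01,  9.76039410e-01, -8.11712428e-04]), 'ft_force': array([ 0.51964054, -0.63689232,  0.33945063]), 'torque': array([-0.00025743,  0.04356904,  0.01731236]), 'grip_force': 0.0, 'finger_gap': 0.08543877239315568} 0.0187
```

View pics/top0.png

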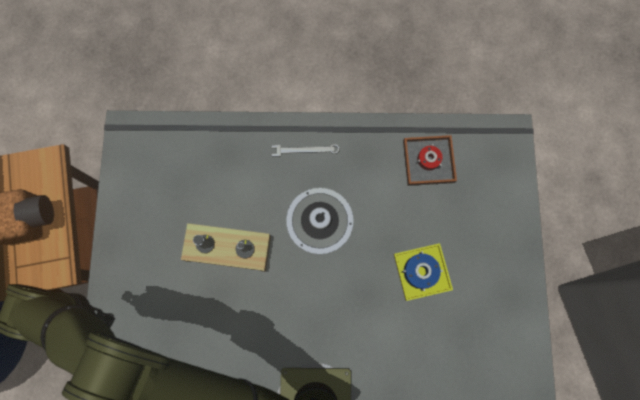

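View pics/side0.png

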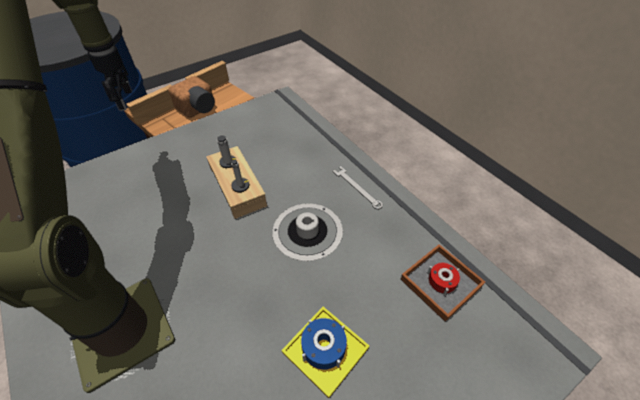

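The blue block, at (423,271) in the top view, lies in the yellow tray, so I need the thick arbor. The left arbor at (204,242) looks thicker. I'll zoom in on the rack and nose.

Run:
```python
import cv2,numpy as np
t=cv2.imread("pics/top0.png");s=cv2.imread("pics/side0.png")
f=lambda im,x,y,w,h,k:cv2.resize(im[y:y+h,x:x+w],None,fx=k,fy=k,interpolation=cv2.INTER_CUBIC)
a=np.hstack([f(t,175,215,100,65,4),f(t,285,185,70,65,4)]) # 680x260
b=np.hstack([f(s,195,125,85,85,4),f(s,270,195,80,85,4)]) # 660
c=np.zeros((600,680,3),np.uint8);c[:260]=a;c[260:600,:660]=b
cv2.imwrite("pics/crop1.png",c)
```

```text
(no output)
```

View pics/crop1.png

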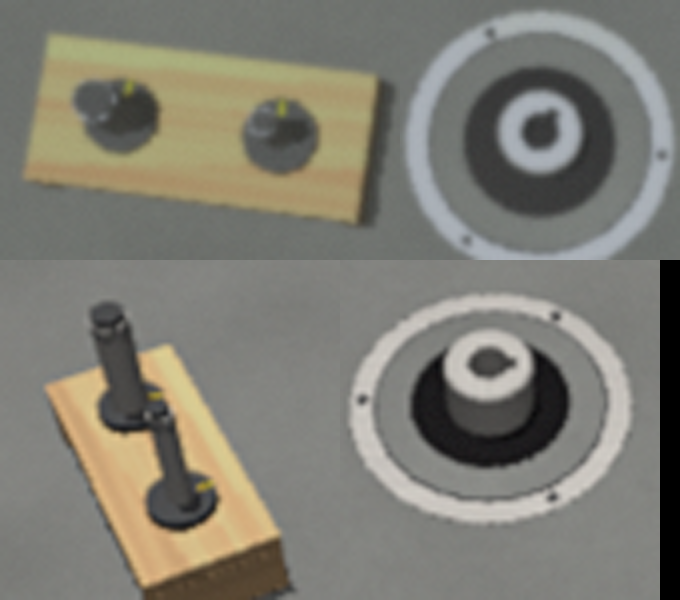

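```bash
cat > h.py <<'E'
import numpy as np,cv2
from workcell import r, cams
def cam(n):
    i=cams.get_image(n); return i
def ray(i,u,v):
    M=i["cam_to_world"]; d=M[:3,:3]@np.array([(u-i["cx"])/i["fx"],-(v-i["cy"])/i["fy"],-1.]); return M[:3,3],d
def onz(i,u,v,z):
    o,d=ray(i,u,v); return o+d*(z-o[2])/d[2]
def warp(i,cx,cy,z,half=.05,k=8000):
    """resample the plane z to an orthographic patch, k px/m; col=+x,row=-y"""
    n=int(2*half*k); 
    X=cx-half+np.arange(n)/k; Y=cy+half-np.arange(n)/k
    g=np.stack([*np.meshgrid(X,Y),np.full((n,n),z)],-1).reshape(-1,3)
    M=i["cam_to_world"]; p=(g-M[:3,3])@M[:3,:3]
    u=i["cx"]-i["fx"]*p[:,0]/p[:,2]; v=i["cy"]+i["fy"]*p[:,1]/p[:,2]
    m=lambda a:a.reshape(n,n).astype(np.float32)
    return cv2.remap(i["frame"],m(u),m(v),cv2.INTER_CUBIC)
E
python3 - <<'E'
from h import *
out=[]
for n,pn,pa,ps in(("top",(319.5,217.5),(205.2,244),(198.7,239.5)),("side",(307,220),(227.5,162),(222,137))):
    i=cam(n)
    g=cv2.cvtColor(i["frame"],cv2.COLOR_RGB2GRAY); hsv=cv2.cvtColor(i["frame"],cv2.COLOR_RGB2HSV)
    # nose: bright ring nearest guess
    m=(g>(165 if n=="top" else 150)).astype(np.uint8)
    c,h=cv2.findContours(m,cv2.RETR_CCOMP,cv2.CHAIN_APPROX_NONE)
    for k,(a,b) in enumerate(zip(c,h[0])):
        x,y=a[:,0].mean(0)
        if abs(x-pn[0])<8 and abs(y-pn[1])<8 and len(a)>12:
            P=np.array([onz(i,*q,.048)[:2] for q in a[:,0]]).astype(np.float32)
            (cx,cy),R=cv2.minEnclosingCircle(P); print(n,"nose cont",len(a),"hole" if b[3]>=0 else "outer",P.mean(0),(cx,cy),R)
    ym=cv2.inRange(hsv,(22,130,90),(35,255,255)); 
    k,l,st,ce=cv2.connectedComponentsWithStats(ym)
    for s,q in zip(st[1:],ce[1:]):
        if abs(q[0]-pa[0])<60 and abs(q[1]-pa[1])<40: print(n,"yellow",s[4],q,onz(i,*q,.070))
    print(n,"flange",onz(i,*pa,.070),"stub",onz(i,*ps,.164))
    A=warp(i,*onz(i,*pn,.048)[:2],.048,.04,3500); B=warp(i,*onz(i,*pa,.070)[:2],.070,.04,3500)
    print(n,"patch centres",onz(i,*pn,.048)[:2],onz(i,*pa,.070)[:2])
    out.append(np.hstack([A,B]))
cv2.imwrite("pics/w.png",np.vstack(out)[:,:,::-1])
E
```

```text
top nose cont 48 outer [ 0.5430275  -0.00515156] (0.5431856513023376, -0.005142404232174158) 0.0271709356456995
top nose cont 39 hole [ 0.5446805  -0.00674091] (0.5449332594871521, -0.007499569095671177) 0.023232476785779
top yellow 1 [207. 236.] [0.47932808 0.329725   0.07      ]
top yellow 2 [245.  241.5] [0.46420025 0.2157234  0.07      ]
top flange [0.45537146 0.33373612 0.07      ] stub [0.45666112 0.33208496 0.164     ]
top patch centres [ 0.54285152 -0.00515464] [0.45537146 0.33373612]
side nose cont 54 outer [ 0.54307294 -0.0097294 ] (0.5435618758201599, -0.009901643730700016) 0.031690891832113266
side nose cont 31 hole [ 0.5452827  -0.01031787] (0.5455242395401001, -0.010730301961302757) 0.019522706046700478
side yellow 5 [233.2 158.6] [0.47694224 0.32696381 0.07      ]
side yellow 5 [246. 181.] [0.46483475 0.21135415 0.07      ]
side flange [0.45457043 0.32289193 0.07      ] stub [0.46113811 0.33253337 0.164     ]
side patch centres [ 0.54499305 -0.00922755] [0.45457043 0.32289193]
```

View pics/w.png

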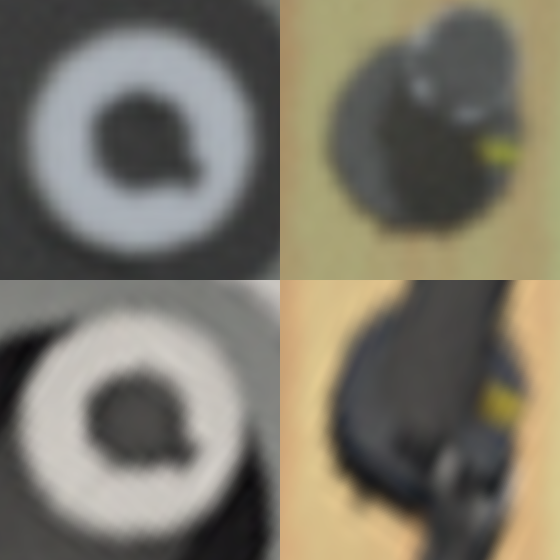

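The views show:
- **Thick arbor:** it stands in the left (+y) hole, at about (0.458, 0.334). Its yellow mark is at about -0.33 rad.
- **Nose:** it is at about (0.543, -0.007), with the keyway at about -0.55 rad.

I'll move above the arbor.

Careful with the scale: shifts go in shares of 0.2 m and turns go in shares of pi rad. That gives: -0.0273 m / 0.2 = -0.1365, -0.0127 m / 0.2 = -0.0635.

```bash
python3 nudge.py '[{"finger_gap": 0.085,"trans": [-0.1365,-0.0635,0]},{"finger_gap": 0.085,"trans": [-0.1365,-0.0635,0]},{"finger_gap": 0.085,"trans": [-0.1365,-0.0635,0]},{"finger_gap": 0.085,"trans": [-0.1365,-0.0635,0]},{"finger_gap": 0.085,"trans": [-0.1365,-0.0635,0]}]' 40; python3 nudge.py '[{"finger_gap": 0.085,"trans": [-0.1365,-0.0635,0]},{"finger_gap": 0.085,"trans": [-0.1365,-0.0635,0]},{"finger_gap": 0.085,"trans": [-0.1365,-0.0635,0]},{"finger_gap": 0.085,"trans": [-0.1365,-0.0635,0]},{"finger_gap": 0.085,"trans": [-0.1365,-0.0635,0]}]'; python3 nudge.py '[{"finger_gap": 0.085},{"finger_gap": 0.085}]'
```

```text
clock: 0.62
tool_pos: [0.3628, 0.449, 0.2312]
tcp_rot: [-0.0, 0.218, 0.976, -0.0]
ft_force: [-0.3, -0.3, 0.0]
finger_gap: 0.0847
grip_force: 0.0
clock: 1.03
tool_pos: [0.4594, 0.3336, 0.2312]
tcp_rot: [-0.0, 0.218, 0.976, -0.0]
ft_force: [0.6, -0.6, 0.4]
finger_gap: 0.0851
grip_force: 0.0
clock: 1.2
tool_pos: [0.4602, 0.3326, 0.2311]
tcp_rot: [0.0, 0.22, 0.976, -0.001]
ft_force: [-0.3, 0.8, 1.0]
finger_gap: 0.0852
grip_force: 0.0
```

Run:
```python
from h import *
o=[]
for n in("top","side"):
    i=cam(n); p=r.get_obs()["tool_pos"]; M=i["cam_to_world"]
    q=(p-M[:3,3])@M[:3,:3]; u=i["cx"]-i["fx"]*q[0]/q[2]; v=i["cy"]+i["fy"]*q[1]/q[2]; print(n,u,v)
    f=i["frame"].copy(); cv2.circle(f,(int(round(u)),int(round(v))),1,(255,0,0),-1)
    x,y=int(u)-40,int(v)-45; o.append(cv2.resize(f[max(y,0):y+100,x:x+80],(400,500),interpolation=cv2.INTER_CUBIC))
cv2.imwrite("pics/g.png",np.hstack(o)[:,:,::-1])
```

```text
top 192.14296504673166 235.4498565058489
side 215.6954096740199 118.84295494462812
```

View pics/g.png

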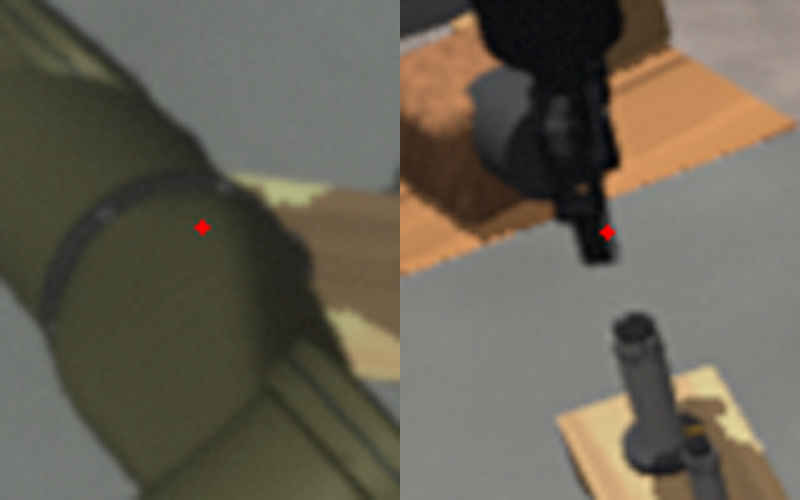

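The side view shows the fingers lined up over the thick arbor; the arm hides it from the top camera. I'll go down and grip.

In the tool's units: 0.024 m / 0.2 = 0.12.

```bash
python3 nudge.py '[{"finger_gap": 0.085,"trans": [0,0,0.12]},{"finger_gap": 0.085,"trans": [0,0,0.12]},{"finger_gap": 0.085,"trans": [0,0,0.12]},{"finger_gap": 0.085,"trans": [0,0,0.12]},{"finger_gap": 0.085,"trans": [0,0,0.12]}]'; python3 nudge.py '[{"finger_gap": 0.085},{"finger_gap": 0.02},{"finger_gap": 0.02},{"finger_gap": 0.02},{"finger_gap": 0.02}]' 60; python3 nudge.py '[{"finger_gap": 0.02},{"finger_gap": 0.02},{"finger_gap": 0.02}]'
```

```text
clock: 1.72
tool_pos: [0.4573, 0.3369, 0.1104]
tcp_rot: [-0.0, 0.216, 0.976, 0.001]
ft_force: [0.1, -0.2, 0.3]
finger_gap: 0.0852
grip_force: 0.0
clock: 2.13
tool_pos: [0.4594, 0.3358, 0.1128]
tcp_rot: [0.001, 0.217, 0.976, 0.001]
ft_force: [0.3, -0.9, 0.5]
finger_gap: 0.038
grip_force: 0.0
clock: 2.38
tool_pos: [0.4587, 0.3343, 0.1126]
tcp_rot: [0.0, 0.218, 0.976, -0.0]
ft_force: [-2.1, -2.4, 5.7]
finger_gap: 0.0288
grip_force: 58.4
```

In the tool's units: -0.04 m / 0.2 = -0.2, -0.01 m / 0.2 = -0.05.

```bash
python3 nudge.py '[{"finger_gap": 0.02,"trans": [0,0,-0.05]},{"finger_gap": 0.02,"trans": [0,0,-0.2]},{"finger_gap": 0.02,"trans": [0,0,-0.2]},{"finger_gap": 0.02,"trans": [0,0,-0.2]},{"finger_gap": 0.02,"trans": [0,0,-0.2]}]' 80; python3 nudge.py '[{"finger_gap": 0.02,"trans": [-0.1105,-0.137,0]},{"finger_gap": 0.02,"trans": [-0.1105,-0.137,0]},{"finger_gap": 0.02,"trans": [-0.1105,-0.137,0]},{"finger_gap": 0.02,"trans": [-0.1105,-0.137,0]},{"finger_gap": 0.02,"trans": [-0.1105,-0.137,0]}]';python3 nudge.py '[{"finger_gap": 0.02,"trans": [-0.1105,-0.137,0]},{"finger_gap": 0.02,"trans": [-0.1105,-0.137,0]},{"finger_gap": 0.02,"trans": [-0.1105,-0.137,0]},{"finger_gap": 0.02,"trans": [-0.1105,-0.137,0]},{"finger_gap": 0.02,"trans": [-0.1105,-0.137,0]}]';python3 nudge.py '[{"finger_gap": 0.02,"trans": [0,0,0.2]},{"finger_gap": 0.02,"trans": [0,0,0.2]},{"finger_gap": 0.02,"trans": [0,0,0.15]},{"finger_gap": 0.02},{"finger_gap": 0.02}]'
python3 - <<'E'
from h import *
o=[]
ob=r.get_obs();print(ob["joint_positions"].round(2))
for n in("top","side"):
    i=cam(n); p=r.get_obs()["tool_pos"].copy(); p[2]=.1; M=i["cam_to_world"]
    q=(p-M[:3,3])@M[:3,:3]; u=i["cx"]-i["fx"]*q[0]/q[2]; v=i["cy"]+i["fy"]*q[1]/q[2]; print(n,u,v)
    f=i["frame"]; cv2.imwrite(f"pics/n_{n}.png",f[:,:,::-1])
    x,y=int(u)-40,int(v)-50; print(x,y);o.append(cv2.resize(f[max(y,0):y+100,x:x+80],(400,500),interpolation=cv2.INTER_CUBIC))
cv2.imwrite("pics/n.png",np.hstack(o)[:,:,::-1])
E
```

```text
clock: 2.8
tool_pos: [0.4575, 0.3338, 0.2826]
tcp_rot: [-0.001, 0.217, 0.976, -0.001]
ft_force: [1.2, 0.6, -8.9]
finger_gap: 0.0285
grip_force: 81.9
clock: 3.22
tool_pos: [0.4993, 0.1615, 0.2809]
tcp_rot: [-0.001, 0.217, 0.976, -0.001]
ft_force: [1.3, -0.1, -8.2]
finger_gap: 0.0284
grip_force: 81.8
clock: 3.63
tool_pos: [0.541, -0.009, 0.2808]
tcp_rot: [-0.001, 0.218, 0.976, -0.0]
ft_force: [0.5, -0.1, -9.8]
finger_gap: 0.0285
grip_force: 81.8
clock: 4.05
tool_pos: [0.5401, -0.0073, 0.1697]
tcp_rot: [-0.003, 0.218, 0.976, -0.001]
ft_force: [-0.7, 0.2, -8.9]
finger_gap: 0.0283
grip_force: 81.6
[ 0.06  0.67 -0.21  1.88  0.23  0.62  0.83]
top 320.26696035065737 214.65173540333367
280 164
side 305.48045561121427 208.22421759254303
265 158
```

View pics/n.png

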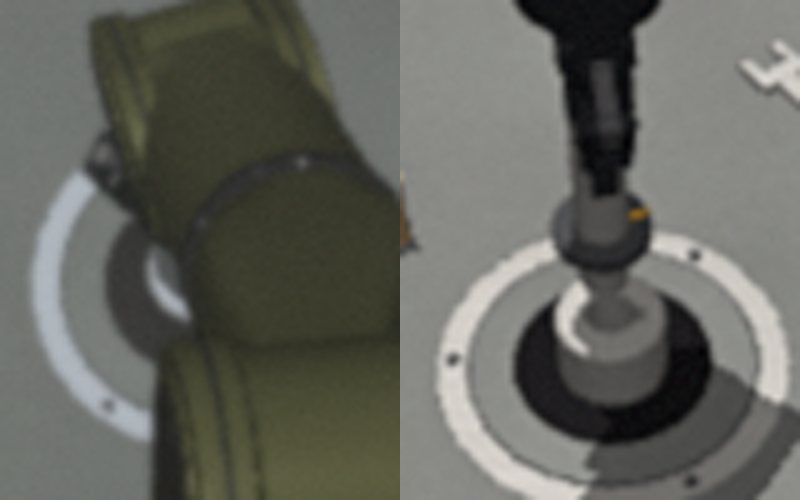

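The side view shows the arbor hanging over the nose, flange at (305,205), nose top at (307,223). The arm hides both from the top camera. I'll measure their relative offset in the side view.

Run:
```python
from h import *
i=cam("side")
A=warp(i,.5427,-.0098,.048,.04,5000);B=warp(i,.5427,-.0098,.130,.04,5000)
for a in(A,B):
    cv2.line(a,(200,0),(200,399),(255,0,0),1);cv2.line(a,(0,200),(399,200),(255,0,0),1);
cv2.circle(A,(200,200),160,(0,255,0),1);cv2.circle(B,(200,200),140,(0,255,0),1)
cv2.imwrite("pics/w2.png",np.hstack([A,B])[:,:,::-1])
```

```text
(no output)
```

View pics/w2.png

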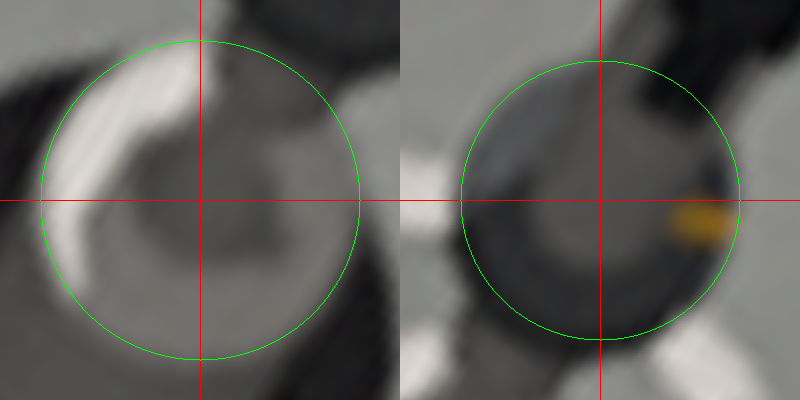

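The side view at the two plane heights shows nose and flange both centred near pixel (203,196), so they are within about 1 mm of each other. The arbor mark is at about -0.3 rad and the keyway at about -0.55. I'll turn -0.25 rad and lower.

In the tool's units: 0.015 m / 0.2 = 0.075, 0.05 rad / 3.1416 = 0.0159.

```bash
python3 nudge.py '[{"finger_gap": 0.02,"r": [0,0,0.0318]},{"finger_gap": 0.02,"r": [0,0,0.0318]},{"finger_gap": 0.02,"r": [0,0,0.0159]},{"finger_gap": 0.02,"trans": [0,0,0.075]},{"finger_gap": 0.02,"trans": [0,0,0.075]}]'; python3 nudge.py '[{"finger_gap": 0.02,"trans": [0,0,0.02]},{"finger_gap": 0.02,"trans": [0,0,0.02]},{"finger_gap": 0.02}]'
```

```text
clock: 4.62
tool_pos: [0.5452, -0.0065, 0.144]
tcp_rot: [0.003, 0.338, 0.941, 0.002]
ft_force: [-0.3, 0.5, -9.3]
finger_gap: 0.0286
grip_force: 82.8
clock: 4.87
tool_pos: [0.5434, -0.0069, 0.134]
tcp_rot: [0.001, 0.338, 0.941, 0.001]
ft_force: [-0.1, -0.5, -9.0]
finger_gap: 0.0285
grip_force: 82.1
```

In the tool's units: 0.002 m / 0.2 = 0.01.

```bash
for k in 1 2 3; do python3 nudge.py '[{"finger_gap": 0.02,"trans": [0,0,0.01]},{"finger_gap": 0.02}]' | egrep 'pos|force'; done
```

```text
tool_pos: [0.5433, -0.007, 0.132]
ft_force: [0.3, 0.1, -8.6]
grip_force: 82.1
tool_pos: [0.5432, -0.0071, 0.1296]
ft_force: [2.1, -0.6, -8.7]
grip_force: 82.1
tool_pos: [0.5431, -0.007, 0.1273]
ft_force: [1.9, 0.1, -8.3]
grip_force: 82.2
```

In the tool's units: 0.001 m / 0.2 = 0.005.

```bash
for k in 1 2 3; do python3 nudge.py '[{"finger_gap": 0.02,"trans": [0,0,0.005]},{"finger_gap": 0.02}]' | egrep 'pos|force'; done
```

```text
tool_pos: [0.543, -0.007, 0.1263]
ft_force: [2.5, 0.4, -9.0]
grip_force: 82.2
tool_pos: [0.543, -0.007, 0.1253]
ft_force: [3.3, -1.1, -8.3]
grip_force: 82.2
tool_pos: [0.543, -0.007, 0.1243]
ft_force: [2.8, -0.6, -7.5]
grip_force: 82.2
```

In the tool's units: 0.0015 m / 0.2 = 0.0075, -0.0002 m / 0.2 = -0.001.

```bash
for k in 1 2 3; do python3 nudge.py '[{"finger_gap": 0.02,"trans": [-0.001,0.001,0.0075]},{"finger_gap": 0.02}]' | egrep 'pos|force'; done
```

```text
tool_pos: [0.543, -0.007, 0.1227]
ft_force: [2.5, -0.3, -9.0]
grip_force: 82.2
tool_pos: [0.543, -0.007, 0.1211]
ft_force: [3.9, -0.1, -9.1]
grip_force: 82.2
tool_pos: [0.5431, -0.007, 0.1195]
ft_force: [2.9, -0.5, -8.5]
grip_force: 82.2
```

The arbor is 21 mm in with no axial push, so the key is in the keyway. I'll keep lowering.

In the tool's units: 0.003 m / 0.2 = 0.015.

```bash
for k in 1 2 3 4 5; do python3 nudge.py '[{"finger_gap": 0.02,"trans": [0,0,0.015]},{"finger_gap": 0.02}]' | egrep 'pos|ft_force'; done; python3 -c "
from workcell import r, cams
print(r.get_obs()['torque'])"
```

```text
tool_pos: [0.5431, -0.007, 0.1163]
ft_force: [2.9, -0.4, -9.3]
tool_pos: [0.5431, -0.007, 0.1133]
ft_force: [2.5, -0.7, -11.1]
tool_pos: [0.543, -0.007, 0.1103]
ft_force: [3.3, 0.1, -12.1]
tool_pos: [0.5431, -0.007, 0.1073]
ft_force: [2.7, -0.7, -9.8]
tool_pos: [0.5431, -0.0071, 0.1043]
ft_force: [3.3, -0.7, -10.0]
[-0.2108048  -0.8047913  -0.00652481]
```

In the tool's units: 0.001 m / 0.2 = 0.005.

```bash
for k in 1 2 3 4; do python3 nudge.py '[{"finger_gap": 0.02,"trans": [0,0,0.005]},{"finger_gap": 0.02}]' | egrep 'pos|ft_force'; done
```

```text
tool_pos: [0.5431, -0.007, 0.1036]
ft_force: [1.7, -0.7, -9.2]
tool_pos: [0.5431, -0.007, 0.1027]
ft_force: [2.6, -1.6, -8.2]
tool_pos: [0.5431, -0.007, 0.1017]
ft_force: [2.3, -0.9, -8.3]
tool_pos: [0.5432, -0.0071, 0.1008]
ft_force: [1.8, -0.6, -7.1]
```

In the tool's units: 0.0007 m / 0.2 = 0.0035.

```bash
for k in 1 2 3; do python3 nudge.py '[{"finger_gap": 0.02,"trans": [0,0,0.0035]},{"finger_gap": 0.02},{"finger_gap": 0.02}]' | egrep 'pos|ft_force'; done
```

```text
tool_pos: [0.5433, -0.0072, 0.1007]
ft_force: [-0.3, -2.2, 3.2]
tool_pos: [0.5433, -0.0073, 0.1007]
ft_force: [-2.4, -1.9, 10.3]
tool_pos: [0.5434, -0.0073, 0.1006]
ft_force: [-2.6, -1.5, 17.1]
```

Contact came at TCP z 0.1007, the predicted home height. A little more push, then I'll check.

In the tool's units: 0.0008 m / 0.2 = 0.004.

```bash
python3 nudge.py '[{"finger_gap": 0.02,"trans": [0,0,0.004]},{"finger_gap": 0.02},{"finger_gap": 0.02},{"finger_gap": 0.02},{"finger_gap": 0.02}]'
python3 - <<'E'
from h import *
f=cam("side")["frame"]; cv2.imwrite("pics/e.png",cv2.resize(f[155:285,240:370],(585,585),interpolation=cv2.INTER_CUBIC)[:,:,::-1])
E
```

```text
clock: 9.03
tool_pos: [0.5433, -0.0073, 0.1006]
tcp_rot: [0.001, 0.338, 0.941, -0.0]
ft_force: [-5.3, -2.9, 22.4]
finger_gap: 0.0282
grip_force: 85.7
```

View pics/e.png

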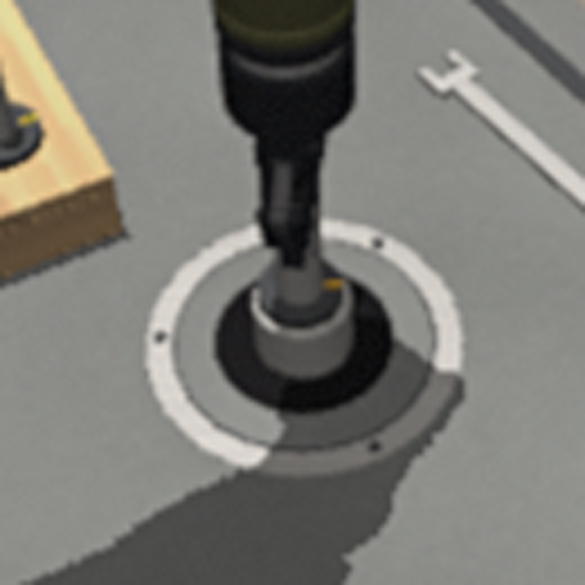

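The picture shows the flange at (300,305) flat on the nose top, the thin arbor still in the rack and the spanner where it lay. The wrist reads +22 N, so about 31 N bears on the nose.

```bash
python3 -c "
from workcell import r, cams
print(r.close_job())"
```

```text
the job is handed in; nothing more can be done
None
```

The thick arbor, matching the blue block in the job tray, is home in the spindle nose with its key in the keyway and is still gripped and pressed down with about 31 N; the job is handed in, but no verdict was returned.

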